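# Stand the leaning measuring cylinders back on their feet

## Task

Two glass measuring cylinders have been knocked and are leaning against the rim of the enamel tray that sits on the degasser. Push each of them gently upright, away from the tray, until it stands by itself flat on its foot on the bench, close to where it is now. Do not grip or lift them, and leave all the other glassware and bottles where they stand.

Things in the scene. Friction and masses are not known exactly. Their poses are not given: they have to be found in the camera images.
- cylinder_tall: The taller glass measuring cylinder, leaning about 35 degrees over the tray rim. Height 250 mm, tube 30 mm thick (lip 34), dark blue hexagonal foot 80 mm across flats, 18 thick, blue hexagonal collar 46 mm across flats from 208 to 218 mm up; 170 g (+-a third). Origin: centre of the foot's underside; z runs up the tube. One flat edge of the foot rests on the bench: it pivots there
- cylinder_tall_top (a point): Centre of the mouth of the taller cylinder, on its axis 250 mm from its base; at the start it hangs free over the tray. Under 1 N at the lip, away from the tray, swings it up; nearer than about 22 degrees to vertical it drops onto its foot by itself; a fast push tips it over the other way
- cylinder_short: The shorter leaning glass measuring cylinder, leaning about 35 degrees over the tray rim. Height 200 mm, tube 25 mm thick (lip 29), dark blue hexagonal foot 65 mm across flats, 16 thick, blue hexagonal collar 41 mm across flats from 166 to 176 mm up; 95 g (+-a third). Origin: centre of the foot's underside; z runs up the tube. One flat edge of the foot rests on the bench: it pivots there
- cylinder_short_top (a point): Centre of the mouth of the shorter leaning cylinder, on its axis 200 mm from its base; at the start it hangs free over the tray. Under 1 N at the lip, away from the tray, swings it up; nearer than about 22 degrees to vertical it drops onto its foot by itself; a fast push tips it over the other way
- degasser: Fixed flat cream instrument, 435 (x) x 345 (y) x 90 mm high, front panel to -x, with a fixed white enamel tray on top. Origin: centre of its underside, on the bench. The dark blue tray rim measures 464 (x) x 384 (y) mm outside, its top 130 mm and the tray floor 94 mm above the bench
- tray_rim (a point): Middle of the tray rim's -y side, where the cylinders lean: on the centre line of the 8 mm round rim, 126 mm above the bench, x along the rim. They lean across it towards +y. Inside the tray nothing stands within 200 mm of this rim
- standing_cylinder: Another measuring cylinder, same make and size as the shorter leaning one (200 mm high, foot 65 mm), already standing upright on the bench on the far side of the leaning ones from the tray; leave it. Origin: centre of its underside
- beaker: Empty glass beaker, 52 mm in diameter, 70 mm high, standing on the bench near the leaning cylinders' feet. Origin: centre of its underside
- weighing_bottle: Low glass weighing bottle with lid, 44 mm in diameter, 51 mm high, on the bench beside the tray, beyond the leaning cylinders. Origin: centre of its underside
- hdpe_bottle: White square plastic bottle, 85 mm square, 165 mm high, on the bench to the right. Origin: centre of its underside
- flask: Stoppered volumetric flask, 68 mm in diameter, 176 mm high, on the bench to the right. Origin: centre of its underside
- bottle_clear: Clear glass-stoppered reagent bottle, 72 mm in diameter, 134 mm high, standing in the tray. Origin: centre of its underside
- bottle_amber: Amber glass-stoppered reagent bottle, 72 mm in diameter, 134 mm high, standing in the tray. Origin: centre of its underside
- bottle_wide: Larger clear glass-stoppered reagent bottle, 84 mm in diameter, 144 mm high, standing in the tray. Origin: centre of its underside
Mind the look-alikes: they are no part of the job. What is shaped like the cylinder_short but yellow is not meant.

How it is judged:
At the end, for the whole second after the job is handed in: Both leaning cylinders stand upright (tilt under 0.04 rad), flat on the bench (base under 5 mm up), at rest, each with its base centre within 70 mm of where it started; every other bottle, beaker and cylinder upright and within 20 mm of its start (angle between each of cylinder_tall, cylinder_short's own z axis and vertical below 0.04 rad and height (world z) of each of cylinder_tall, cylinder_short below 0.005 m and distance of each of cylinder_tall, cylinder_short from where it was at the start of the episode below 0.07 m and linear speed of each of cylinder_tall, cylinder_short below 0.01 m/s and angular speed of each of cylinder_tall, cylinder_short below 0.05 rad/s and distance of each of standing_cylinder, beaker, weighing_bottle, hdpe_bottle, flask, bottle_clear, bottle_amber, bottle_wide from where it was at the start of the episode below 0.02 m and angle between each of standing_cylinder, beaker, weighing_bottle, hdpe_bottle, flask, bottle_clear, bottle_amber, bottle_wide's own z axis and vertical below 0.1 rad); the robot touches nothing.
It fails at once if a leaning cylinder is lifted off the bench ((height (world z) of cylinder_tall above 0.04 m or (height (world z) of cylinder_tall above 0.025 m and angle between cylinder_tall's own z axis and vertical below 0.3 rad)) or (height (world z) of cylinder_short above 0.04 m or (height (world z) of cylinder_short above 0.025 m and angle between cylinder_short's own z axis and vertical below 0.3 rad))).
It fails at once if a leaning cylinder falls over (angle between any of cylinder_tall, cylinder_short's own z axis and vertical above 0.9 rad).
It fails at once if a leaning cylinder is gripped or shoved hard (over 6 N from the robot) (contact force between any of cylinder_tall, cylinder_short and the fingers above 6 N or contact force between any of cylinder_tall, cylinder_short and the arm above 6 N).
It fails at once if other glassware or a bottle is shifted by more than 20 mm (distance of any of standing_cylinder, beaker, weighing_bottle, hdpe_bottle, flask, bottle_clear, bottle_amber, bottle_wide from where it was at the start of the episode above 0.02 m).
It fails at once if other glassware or a bottle is tipped by more than 0.35 rad (angle between any of standing_cylinder, beaker, weighing_bottle, hdpe_bottle, flask, bottle_clear, bottle_amber, bottle_wide's own z axis and vertical above 0.35 rad).
It also fails if it takes over 51 s, if anything falls off the work surface, if the arm or the gripper's body presses on something with over 40 N, if the wrist force passes 120 N, or if a joint passes its speed limit or range.

## Robot

A 7-joint arm with a two-finger parallel gripper is mounted at the origin on the work surface. World frame = base frame: x ahead of the robot, y to its left, z up, the work surface at z = 0. Lengths are in m, angles in rad, forces in N, time in s.
With the tool pointing down it reaches from about 0.425 to 1.025 m from the base axis. Payload 9.4 kg.
Tool frame: the origin (TCP) lies midway between the tips of the shut fingers; the grasp point (between the pads) lies env.grip_depth behind it (env.grip_depth is the distance from the TCP to the grasp point, in m); x points along the fingers, y is the direction in which the jaws open and shut, and the axes are right-handed (so a half turn about x gives the same grasp; the last joint's range is limited). The gripper opens to 93 mm and grips with 3 to 60 N. Pads are 15 mm wide; open, the fingers measure 128 mm over their backs; the gripper's body (75 mm by 188 mm) begins 65 mm behind the grasp point.
Start: joints at [-1.319, 0.599, -0.003, 1.599, 0.002, 0.943, -0.08], TCP at [0.234, 0.686, 0.219] pointing down, gripper open.
Joint ranges: [-2.57, 2.57], [-0.35, 1.97], [-1.29, 1.29], [0.11, 2.56], [-1.05, 4.19], [0.11, 1.86], [-2.63, 2.63]. Speed limits (rad/s): [2.22, 2.22, 3.01, 3.01, 3.14, 3.14, 3.14].

## Interface

Orientations are given as [roll, pitch, yaw] about the fixed x, y, z axes, in that order (R = Rz(yaw) Ry(pitch) Rx(roll)).
In Python, from workcell import monitor, optics, ticket, env gives the robot as it stands.
- The arm moves only by the tool carry_out, never from a script. Its argument "deltas" is a list of rows, each a list of 7 numbers: the turn, a rotation vector about the tool's x, y, z in degrees, then the shift along the tool's x, y, z in m, then the opening in per cent of the stroke, from 0 (shut) to 100 (fully open). In form: [[rx, ry, rz, x, y, z, fingers], ...]. A call has 1 to 10 rows; each row shifts and turns the commanded pose from where the row before left it, along the tool's axes as they then stand; what a row does not reach is not made up. A row lasts 1/10 s, in which the tool goes at most 50 mm and 8.59 degrees, less where a joint would pass 70% of its speed; a pose out of reach is approached as far as the arm can. A call with a gripper value outside its range is refused whole. The fingers move at their own pace and stop on an object; "squeeze" is the grip in N (left out, the last holds). Time passes only in rows, so rows that do not move let the fingers close. It gives the time, the measured TCP pose, the force and the opening at its end, in the units of the state.
- monitor.observe(): the state, without advancing time (a new reading comes with each control period).
- optics.read_camera(name): name is "scene" or "top" or "wrist"; returns the picture (384x512x3 uint8, blue, green, red); there is no depth.
- optics.calibration(name): a dict with "fovy" (degrees; the focal length in pixels is half the picture's height over the tangent of half this angle, whatever the lens; pixels are square), "cx", "cy" (the principal point, pixels), "xyz" and "attitude" of the camera in the world; the wrist camera has in their place "mount" (4x4, takes a point from camera to tool coordinates, whose origin is the TCP and whose axes are the tool frame's). Camera axes: x right, y up, looking along -z (the intrinsics and any distortion apply to the point x, -y, -z); pixel columns grow to the right and rows downward; lengths in m; the calibration is good to about 2 mm. A picture is of the moment at which its call begins: read the wrist's pose just before it. calibration takes no time and is no camera call.
- ticket.close_job(): hands the job in, once; it reports no verdict.
The state is a dict: "clock": time; "joint_positions": joint angles; "dq": joint speeds; "effort": joint torques, N m; "tool_pos": TCP position; "tcp_rot": TCP orientation; "wrist_force": force on the tool from outside, world axes, zero at the start; "ft_torque": the same for the moment, N m; "finger_gap": finger opening in m.
Only numpy, scipy, OpenCV 4.12 (cv2) and the standard library are available. Lean on these libraries where they do the work, as an engineer would, in place of code of your own. Each camera call takes 0.05 s, during which the arm holds its last target. There are 200 camera calls.

## Working session

There is one attempt and no reset: what is moved stays moved. The work goes in short steps, Python scripts to look and compute and a tool call to move; the robot and the scene stay as the last step left them, time stands still between calls to the robot, and variables do not carry over. Pictures are saved under pics/ and viewed, about 8 in all and at most 12, crops included, and the job is handed in when it is done.

Besides the shell and the picture viewer there is one more tool, called after "Call:" as name(argument=value, ...), one argument or row to a line, values as JSON. carry_out: Moves the arm, as the interface text tells. Its arguments: {"type":"object","properties":{"deltas":{"type":"array"},"squeeze":{"type":"number"}},"required":["deltas"]}

```bash
mkdir -p pics; ls; python3 - <<'E'
from workcell import monitor, optics, ticket, env
import cv2
print(monitor.observe()); print(env.grip_depth)
for n in ("scene","top","wrist"):
    print(n,optics.calibration(n)); cv2.imwrite(f"pics/{n}0.png",optics.read_camera(n))
E
```

```text
pics
{'clock': 0.0, 'joint_positions': array([-1.31869653,  0.6000946 , -0.00254629,  1.60012498,  0.00183525,
        0.94290497, -0.07981665]), 'dq': array([-2.27289199e-05,  3.77640867e-04, -7.11324015e-04,  1.64669505e-03,
        1.36929549e-03, -9.13203334e-04, -1.69480155e-03]), 'effort': array([-8.61447861e-04, -7.65064573e+01,  1.49750166e+00, -2.52356619e+01,
       -5.23133925e-02,  1.69964827e-02,  1.58630874e-04]), 'tool_pos': array([0.2339749 , 0.68569208, 0.21778374]), 'tcp_rot': array([-1.46117045,  1.56926602, -1.78990515]), 'wrist_force': array([-0.9432658 ,  0.09626396, -0.02314153]), 'ft_torque': array([-0.02758258,  0.03580908, -0.06588369]), 'finger_gap': 0.09276480186288306}
0.0188
scene {'fovy': 48.81706071555366, 'cx': 256.50399423264304, 'cy': 189.8231164889934, 'xyz': array([1.39356331, 0.41781903, 0.96019581]), 'attitude': array([ 0.87977788, -0.02063739,  2.04968887])}
top {'fovy': 45.3299223252439, 'cx': 257.48618891389594, 'cy': 198.74494134513236, 'xyz': array([ 0.36244417, -0.00471121,  1.59876236]), 'attitude': array([ 0.11559521, -0.00470695, -1.59980995])}
wrist {'fovy': 58.552734592300176, 'cx': 251.92872499938625, 'cy': 191.68289736295748, 'mount': array([[ 2.93417576e-04,  2.58967987e-01, -9.65885861e-01,
        -1.66625645e-01],
       [ 9.99999793e-01, -6.29170694e-04,  1.35090959e-04,
         1.00006685e-03],
       [-5.72722844e-04, -9.65885700e-01, -2.58968118e-01,
        -7.23488181e-02],
       [ 0.00000000e+00,  0.00000000e+00,  0.00000000e+00,
         1.00000000e+00]])}
```

```bash
python3 -c "
import cv2
for n in ('top','scene'):
    cv2.imwrite(f'pics/{n}0b.png',cv2.resize(cv2.imread(f'pics/{n}0.png'),(800,600),interpolation=cv2.INTER_CUBIC))"
```

```text
(no output)
```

View pics/top0b.png

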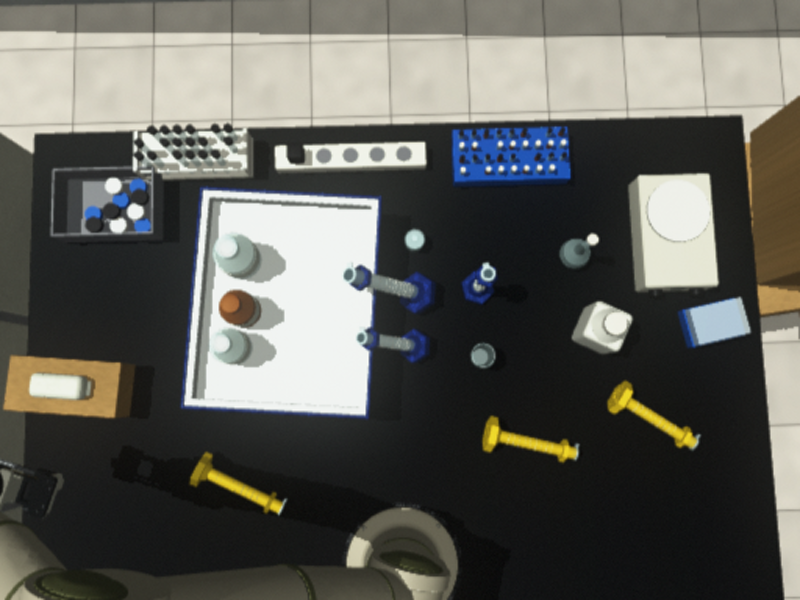

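View pics/scene0b.png

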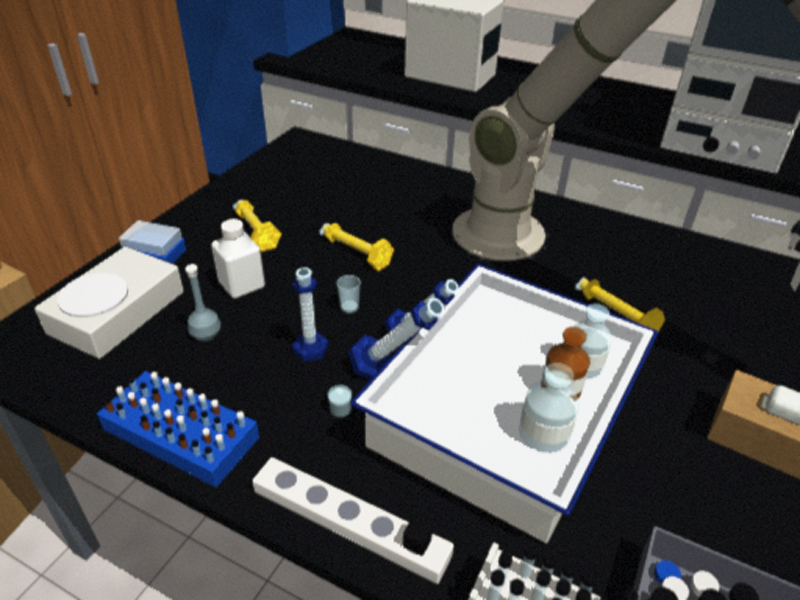

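```bash
cat > h.py <<'E'
from workcell import monitor, optics, ticket, env
import numpy as np, cv2
from scipy.spatial.transform import Rotation as R
def K(c): return 192/np.tan(np.radians(c['fovy'])/2)
def ray(c,u,v):
    d=np.array([(u-c['cx'])/K(c),-(v-c['cy'])/K(c),-1.]); return R.from_euler('xyz',c['attitude']).apply(d)
def onz(c,u,v,z):
    d=ray(c,u,v); return c['xyz']+d*(z-c['xyz'][2])/d[2]
def proj(c,p):
    q=R.from_euler('xyz',c['attitude']).inv().apply(np.array(p)-c['xyz']); f=K(c)
    return c['cx']-f*q[0]/q[2], c['cy']+f*q[1]/q[2]
def blue(im,lo=(100,120,40)):
    h=cv2.cvtColor(im,cv2.COLOR_BGR2HSV); return cv2.inRange(h,lo,(130,255,255))
E
python3 - <<'E'
from h import *
print(R.from_euler('xyz',monitor.observe()['tcp_rot']).as_matrix().round(3))
for n in('top','scene'):
    im=cv2.imread(f'pics/{n}0.png'); c=optics.calibration(n); m=blue(im)
    k,_,st,ce=cv2.connectedComponentsWithStats(m)
    for i in range(1,k):
        if st[i,4]>12: print(n,st[i],ce[i].round(1), *(onz(c,*ce[i],z)[:2].round(3) for z in (0.01,.159,.197)) if n=='top' else '')
im=cv2.imread('pics/top0.png')[150:250,205:330]
cv2.imwrite('pics/crop.png',cv2.resize(im,None,fx=6,fy=6,interpolation=cv2.INTER_CUBIC))
E
```

```text
[[-0.     0.323  0.946]
 [-0.001  0.946 -0.323]
 [-1.    -0.001  0.   ]]
top [ 289   81   77   39 2408] [326.3 100.3] [ 0.893 -0.273] [ 0.844 -0.248] [ 0.831 -0.242]
top [ 83 114  11   9  72] [ 87.7 118.1] [0.851 0.576] [0.806 0.521] [0.794 0.507]
top [115 119  39 144 238] [125.1 197.4] [0.564 0.442] [0.546 0.4  ] [0.541 0.39 ]
top [147 121  17   1  17] [155. 121.] [0.834 0.338] [0.79  0.305] [0.779 0.297]
top [166 121  17   2  18] [173.7 121.9] [0.829 0.271] [0.785 0.245] [0.774 0.239]
top [ 72 123  11  11  88] [ 77.3 128. ] [0.816 0.612] [0.774 0.554] [0.763 0.539]
top [187 123  14   1  14] [193.5 123. ] [0.823 0.201] [0.78  0.182] [0.769 0.177]
top [205 124  15   1  15] [212. 124.] [0.818 0.136] [0.775 0.123] [0.764 0.119]
top [225 125  13   1  13] [231. 125.] [0.812 0.069] [0.77  0.062] [0.759 0.06 ]
top [240 125   4  47  52] [241.9 146.7] [0.733 0.032] [0.698 0.028] [0.689 0.028]
top [ 54 132  12   8  74] [ 59.4 135.8] [0.79  0.674] [0.75  0.611] [0.74  0.594]
top [ 86 140  10   8  72] [ 90.8 143.8] [0.758 0.564] [0.721 0.51 ] [0.712 0.497]
top [229 171   7  14  36] [232.9 178. 
[... 704 characters left out ...]
.287] [0.338 0.279]
top [192 265  13   1  13] [198. 265.] [0.324 0.192] [0.328 0.174] [0.329 0.169]
top [211 266  17   2  18] [219.4 266.1] [0.319 0.119] [0.323 0.108] [0.324 0.105]
scene [ 113    0  107  113 6324] [155.5  40.5]
scene [ 92 152  28  16 157] [110.  160.9]
scene [294 168  82  28 127] [329.9 179.8]
scene [187 177  16  11  91] [195.2 182.9]
scene [277 179  13  15  73] [282.  186.7]
scene [263 192  17  18 109] [268.9 201.9]
scene [246 197  14  16 114] [252.2 203.9]
scene [390 200  14   6  17] [396.2 202.4]
scene [ 223  211  198  120 1194] [299.7 260.6]
scene [187 212  24  20 287] [198.5 222.4]
scene [  61  237  106   76 3418] [115.5 275.6]
scene [418 358  18  16 175] [426.1 364.8]
```

View pics/crop.png

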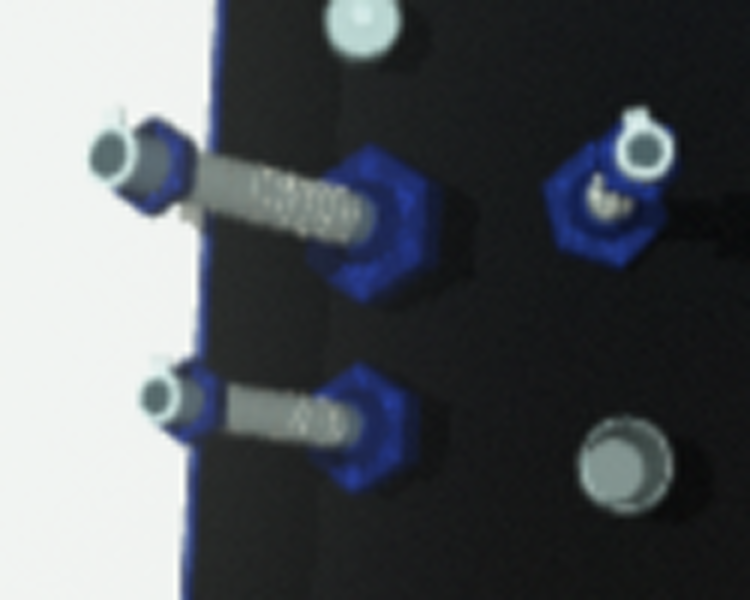

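```bash
python3 - <<'E'
from h import *
T=optics.calibration('top'); S=optics.calibration('scene')
def tri(a,b):
    d1,d2=ray(T,*a),ray(S,*b); A=np.stack([d1,-d2],1); s=np.linalg.lstsq(A,S['xyz']-T['xyz'],rcond=None)[0]
    p,q=T['xyz']+s[0]*d1,S['xyz']+s[1]*d2; return ((p+q)/2).round(3),np.linalg.norm(p-q).round(4)
for n,mouth,col,sm,sc,zt,zc,L,Lc,fw in (('tall',(223.3,175.8),(232.9,178),(277.8,197),(268.9,201.9),.228,.197,.25,.213,.04),('short',(231.3,216.2),(238.4,217),(288,184),(282,186.7),.182,.159,.2,.171,.0325)):
    print(n,'mouth',onz(T,*mouth,zt).round(3),'tri',tri(mouth,sm),'collar tri',tri(col,sc))
print('foot tall',onz(T,269,187.1,.03).round(3),'short',onz(T,266.8,220.8,.025).round(3))
print('beaker',onz(T,309,227,.03),'standing foot',onz(T,304.7,183.9,.01),'weigh',onz(T,265,153,.05))
for i in ((239,190),(235.3,250)): print('rim',onz(T,*i,.128))
E
```

```text
tall mouth [0.594 0.085 0.228] tri (array([0.595, 0.085, 0.224]), np.float64(0.0009)) collar tri (array([0.592, 0.058, 0.193]), np.float64(0.0))
short mouth [0.475 0.066 0.182] tri (array([0.476, 0.066, 0.177]), np.float64(0.0019)) collar tri (array([0.474, 0.045, 0.157]), np.float64(0.0001))
foot tall [ 0.584 -0.058  0.03 ] short [ 0.468 -0.047  0.025]
beaker [ 0.44228062 -0.19027746  0.03      ] standing foot [ 0.59412023 -0.18393055  0.01      ] weigh [ 0.69919779 -0.04756891  0.05      ]
rim [0.56304216 0.04221971 0.128     ]
rim [0.37101552 0.05866342 0.128     ]
```

Call:
carry_out(
  deltas=[
    [-7.1,0,0,-0.037,0,0,0],
    [-7.1,0,0,-0.037,0,0,0],
    [0,0,0,-0.037,0,0,0],
    [0,0,0,0,-0.0286,0.0226,0],
    [0,0,0,0,-0.0286,0.0226,0],
    [0,0,0,0,-0.0286,0.0226,0],
    [0,0,0,0,-0.0286,0.0226,0],
    [0,0,0,0,-0.0286,0.0226,0],
    [0,0,0,0,-0.0286,0.0226,0],
    [0,0,0,0,-0.0286,0.0226,0],
  ],
  squeeze=10,
)

```text
clock: 1.15
tool_pos: [0.3762, 0.4723, 0.3295]
tcp_rot: [-1.803, 1.571, -1.884]
wrist_force: [0.5, -0.2, 1.0]
finger_gap: 0.0175
```

Call:
carry_out(
  deltas=[
    [0,0,0,0,-0.0286,0.0226,0],
    [0,0,0,0,-0.0286,0.0226,0],
    [0,0,0,0,-0.0286,0.0226,0],
    [0,0,0,0,-0.0286,0.0226,0],
    [0,0,0,0,-0.0286,0.0226,0],
    [0,0,0,0,-0.0286,0.0226,0],
    [0,0,0,0,-0.0286,0.0226,0],
    [0,0,0,0,-0.0286,0.0226,0],
    [0,0,0,0,-0.0286,0.0226,0],
    [0,0,0,0,0,0,0],
  ],
)

```text
clock: 2.15
tool_pos: [0.56, 0.1953, 0.3295]
tcp_rot: [-1.092, 1.568, -1.181]
wrist_force: [-1.0, 0.3, -0.1]
finger_gap: 0.0005
```

Call:
carry_out(
  deltas=[
    [0,0,0,0,-0.0171,0.0142,0],
    [0,0,0,0,-0.0171,0.0142,0],
    [0,0,0,0,-0.0171,0.0142,0],
    [0,0,0,0.027,0,0,0],
    [0,0,0,0.027,0,0,0],
    [0,0,0,0.027,0,0,0],
    [0,0,0,0.027,0,0,0],
    [0,0,0,0.027,0,0,0],
    [0,0,0,0,0,0,0],
    [0,0,0,0,0,0,0],
  ],
)

```text
clock: 3.15
tool_pos: [0.5957, 0.1468, 0.1948]
tcp_rot: [-2.923, 1.57, -3.004]
wrist_force: [0.0, -0.7, 0.7]
finger_gap: 0.0003
```

```bash
python3 - <<'E'
from h import *
s=monitor.observe(); print(s['tool_pos'],s['wrist_force'],R.from_euler('xyz',s['tcp_rot']).as_matrix().round(3))
a=optics.read_camera('top')[140:260,180:330]; b=optics.read_camera('scene')[120:260,200:380]
cv2.imwrite('pics/c1.png',np.hstack([cv2.resize(a,(400,320)),cv2.resize(b,(400,320))]))
E
```

```text
[0.59568697 0.14676933 0.19484448] [ 0.01332834 -0.73024557  0.66777725] [[-0.001  0.08   0.997]
 [-0.     0.997 -0.08 ]
 [-1.    -0.    -0.001]]
```

View pics/c1.png

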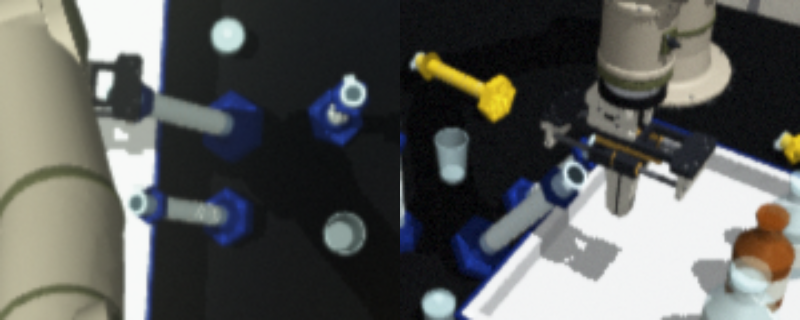

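Call:
carry_out(
  deltas=[
    [0,0,0,0,-0.006,0.0035,0],
    [0,0,0,0,-0.006,0,0],
    [0,0,0,0,-0.005,0,0],
    [0,0,0,0,-0.003,0,0],
    [0,0,0,0,-0.002,0,0],
    [0,0,0,0,-0.002,0,0],
    [0,0,0,0,-0.002,0,0],
    [0,0,0,0,-0.002,0,0],
    [0,0,0,0,-0.002,0,0],
    [0,0,0,0,-0.002,0,0],
  ],
)

```text
clock: 4.25
tool_pos: [0.5967, 0.1141, 0.1946]
tcp_rot: [1.151, 1.571, 1.07]
wrist_force: [-0.3, -0.4, 0.3]
finger_gap: 0.0007
```

Call:
carry_out(
  deltas=[
    [0,0,0,0,-0.002,0,0],
    [0,0,0,0,-0.002,0,0],
    [0,0,0,0,-0.002,0,0],
    [0,0,0,0,-0.002,0,0],
    [0,0,0,0,-0.002,0,0],
    [0,0,0,0,-0.002,0,0],
    [0,0,0,0,-0.002,0,0],
    [0,0,0,0,-0.002,0,0],
    [0,0,0,0,-0.002,0,0],
    [0,0,0,0,-0.002,0,0],
  ],
)

```text
clock: 5.25
tool_pos: [0.5951, 0.094, 0.1946]
tcp_rot: [-1.84, 1.571, -1.921]
wrist_force: [0.0, 0.9, -0.1]
finger_gap: 0.0006
```

```bash
python3 - <<'E'
from h import *
s=monitor.observe(); print(s['tool_pos'],s['wrist_force'])
a=optics.read_camera('top')[140:260,180:330]; b=optics.read_camera('scene')[120:260,200:380]
cv2.imwrite('pics/c2.png',np.hstack([cv2.resize(a,(400,320)),cv2.resize(b,(400,320))]))
E
```

```text
[0.59510123 0.09395072 0.19461335] [ 0.04020167  0.91028863 -0.08621254]
```

View pics/c2.png

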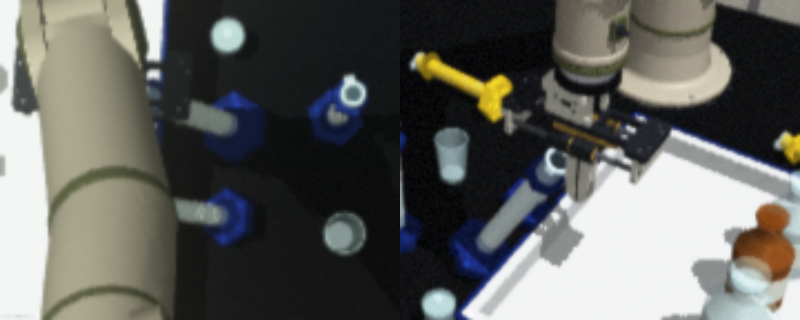

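Call:
carry_out(
  deltas=[
    [0,0,0,0,-0.002,0,0],
    [0,0,0,0,-0.002,0,0],
    [0,0,0,0,-0.002,0,0],
    [0,0,0,0,-0.002,0,0],
    [0,0,0,0,-0.002,0,0],
    [0,0,0,0,-0.002,0,0],
    [0,0,0,0,-0.002,0,0],
    [0,0,0,0,-0.002,0,0],
    [0,0,0,0,-0.002,0,0],
    [0,0,0,0,-0.002,0,0],
  ],
)

```text
clock: 6.35
tool_pos: [0.5935, 0.074, 0.1946]
tcp_rot: [-0.475, 1.571, -0.556]
wrist_force: [-0.5, -0.7, -0.3]
finger_gap: 0.0005
```

Call:
carry_out(
  deltas=[
    [0,0,0,0,-0.0015,0,0],
    [0,0,0,0,-0.0015,0,0],
    [0,0,0,0,-0.0015,0,0],
    [0,0,0,0,-0.0015,0,0],
    [0,0,0,0,-0.0015,0,0],
    [0,0,0,0,-0.0015,0,0],
    [0,0,0,0,-0.0015,0,0],
    [0,0,0,0,-0.0015,0,0],
    [0,0,0,0,0,0,0],
    [0,0,0,0,0,0,0],
  ],
)

```text
clock: 7.35
tool_pos: [0.5926, 0.0622, 0.1947]
tcp_rot: [0.187, 1.571, 0.106]
wrist_force: [0.3, 0.4, 0.5]
finger_gap: 0.0005
```

```bash
python3 - <<'E'
from h import *
s=monitor.observe(); print(s['tool_pos'],s['wrist_force'])
a=optics.read_camera('top')[140:260,180:330]; b=optics.read_camera('scene')[120:260,200:380]
cv2.imwrite('pics/c3.png',np.hstack([cv2.resize(a,(400,320)),cv2.resize(b,(400,320))]))
E
```

```text
[0.59256174 0.06222379 0.19467524] [0.31896003 0.43430489 0.54935195]
```

View pics/c3.png

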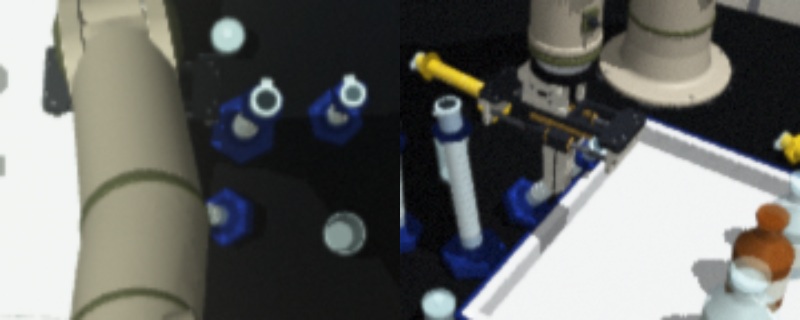

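Call:
carry_out(
  deltas=[
    [0,0,0,0,0.01,0,0],
    [0,0,0,0,0.025,0,0],
    [0,0,0,0,0.025,0,0],
    [0,0,0,0,-0.0013,-0.0235,0],
    [0,0,0,0,-0.0013,-0.0235,0],
    [0,0,0,0,-0.0013,-0.0235,0],
    [0,0,0,0,-0.0013,-0.0235,0],
    [0,0,0,0,-0.0013,-0.0235,0],
    [0,0,0,0,0,0,0],
    [0,0,0,0,0,0,0],
  ],
)

```text
clock: 8.45
tool_pos: [0.4801, 0.1259, 0.195]
tcp_rot: [0.544, 1.57, 0.464]
wrist_force: [1.6, 1.1, -0.2]
finger_gap: 0.0007
```

Call:
carry_out(
  deltas=[
    [0,0,0,0.015,0,0,0],
    [0,0,0,0.015,0,0,0],
    [0,0,0,0.015,0,0,0],
    [0,0,0,0,0,0,0],
    [0,0,0,0,0,0,0],
  ],
)

```text
clock: 8.95
tool_pos: [0.4805, 0.1252, 0.1496]
tcp_rot: [-2.15, 1.571, -2.231]
wrist_force: [0.5, 0.3, 0.5]
finger_gap: 0.0004
```

```bash
python3 - <<'E'
from h import *
s=monitor.observe(); print(s['tool_pos'],s['wrist_force'])
im=optics.read_camera('top'); cv2.imwrite('pics/t4.png',im)
a=im[140:260,180:330]; b=optics.read_camera('scene')[120:260,200:380]
cv2.imwrite('pics/c4.png',np.hstack([cv2.resize(a,(400,320)),cv2.resize(b,(400,320))]))
E
```

```text
[0.480485   0.12519844 0.14959167] [0.5375964  0.32338669 0.50763976]
```

View pics/c4.png

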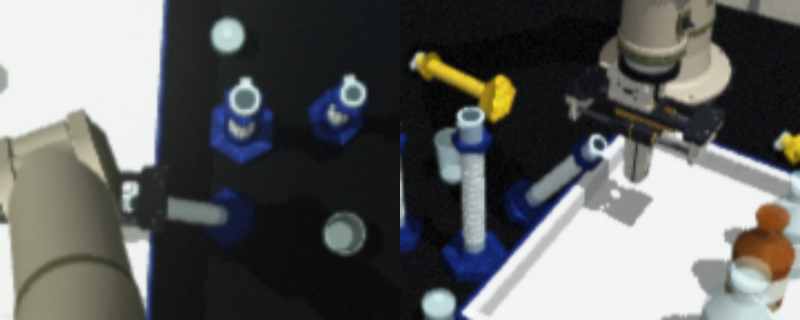

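Call:
carry_out(
  deltas=[
    [0,0,0,0,-0.006,0,0],
    [0,0,0,0,-0.006,0,0],
    [0,0,0,0,-0.005,0,0],
    [0,0,0,0,-0.003,0,0],
    [0,0,0,0,-0.002,0,0],
    [0,0,0,0,-0.002,0,0],
    [0,0,0,0,-0.002,0,0],
    [0,0,0,0,-0.002,0,0],
    [0,0,0,0,-0.002,0,0],
    [0,0,0,0,-0.002,0,0],
  ],
)

```text
clock: 10.05
tool_pos: [0.4772, 0.0931, 0.1496]
tcp_rot: [0.34, 1.571, 0.259]
wrist_force: [0.6, 0.4, 0.9]
finger_gap: 0.0005
```

Call:
carry_out(
  deltas=[
    [0,0,0,0,-0.002,0,0],
    [0,0,0,0,-0.002,0,0],
    [0,0,0,0,-0.002,0,0],
    [0,0,0,0,-0.002,0,0],
    [0,0,0,0,-0.002,0,0],
    [0,0,0,0,-0.002,0,0],
    [0,0,0,0,-0.002,0,0],
    [0,0,0,0,-0.002,0,0],
    [0,0,0,0,-0.002,0,0],
    [0,0,0,0,-0.002,0,0],
  ],
)

```text
clock: 11.05
tool_pos: [0.4755, 0.0731, 0.1496]
tcp_rot: [-0.746, 1.571, -0.827]
wrist_force: [1.1, -0.1, 0.8]
finger_gap: 0.0003
```

```bash
python3 - <<'E'
from h import *
s=monitor.observe(); print(s['tool_pos'],s['wrist_force'])
im=optics.read_camera('top')
a=im[140:260,180:330]; b=optics.read_camera('scene')[120:260,200:380]
cv2.imwrite('pics/c5.png',np.hstack([cv2.resize(a,(400,320)),cv2.resize(b,(400,320))]))
E
```

```text
[0.4755329  0.07305666 0.14964144] [ 1.07229316 -0.06318348  0.75913589]
```

View pics/c5.png

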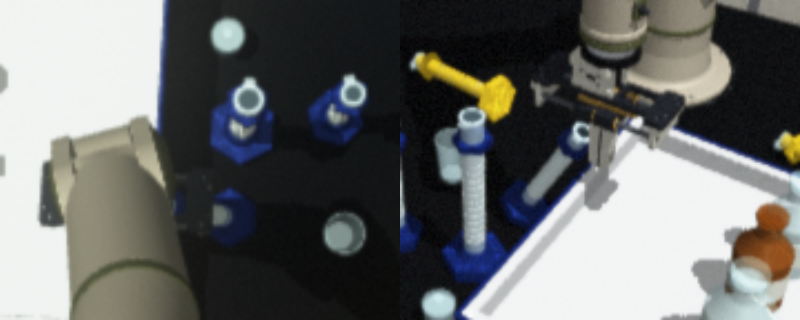

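Call:
carry_out(
  deltas=[
    [0,0,0,0,-0.002,0,0],
    [0,0,0,0,-0.002,0,0],
    [0,0,0,0,-0.002,0,0],
    [0,0,0,0,-0.002,0,0],
    [0,0,0,0,-0.0015,0,0],
    [0,0,0,0,-0.0015,0,0],
    [0,0,0,0,-0.0015,0,0],
    [0,0,0,0,-0.0015,0,0],
    [0,0,0,0,-0.0015,0,0],
    [0,0,0,0,-0.0015,0,0],
  ],
)

```text
clock: 12.15
tool_pos: [0.4742, 0.0562, 0.1496]
tcp_rot: [-0.061, 1.571, -0.142]
wrist_force: [0.6, 0.4, 0.6]
finger_gap: 0.0008
```

Call:
carry_out(
  deltas=[
    [0,0,0,0,-0.0015,0,0],
    [0,0,0,0,-0.0015,0,0],
    [0,0,0,0,-0.0015,0,0],
    [0,0,0,0,-0.0015,0,0],
    [0,0,0,0,0,0,0],
    [0,0,0,0,0,0,0],
    [0,0,0,0,0,0,0],
    [0,0,0,0,0,0,0],
  ],
)

```text
clock: 12.95
tool_pos: [0.4737, 0.0504, 0.1496]
tcp_rot: [0.366, 1.571, 0.286]
wrist_force: [0.1, 0.2, 0.2]
finger_gap: 0.0003
```

```bash
python3 - <<'E'
from h import *
s=monitor.observe(); print(s['tool_pos'],s['wrist_force'])
im=optics.read_camera('top')
a=im[140:260,180:330]; b=optics.read_camera('scene')[120:260,200:380]
cv2.imwrite('pics/c6.png',np.hstack([cv2.resize(a,(400,320)),cv2.resize(b,(400,320))]))
E
```

```text
[0.473697   0.05039101 0.14963578] [0.09442532 0.1805052  0.20987853]
```

View pics/c6.png

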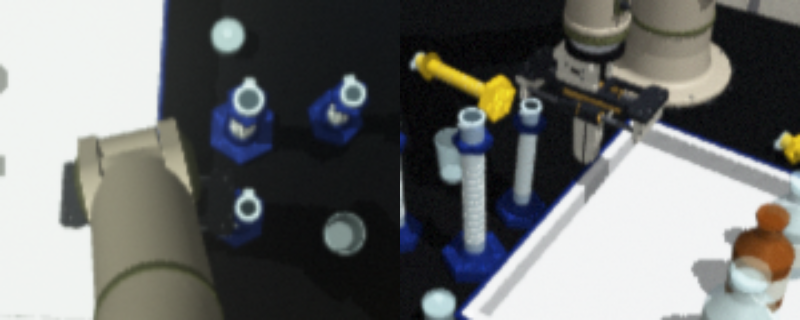

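Both look upright. I'll back the arm away along +y, raise it, let things settle and measure.

Call:
carry_out(
  deltas=[
    [0,0,0,0,0.01,0,0],
    [0,0,0,0,0.025,0,0],
    [0,0,0,0,0.025,0,0],
    [0,0,0,0,0.02,0,0],
    [0,0,0,-0.03,0,0,0],
    [0,0,0,-0.03,0,0,0],
    [0,0,0,-0.03,0,0,0],
    [0,0,0,-0.03,0,0,0],
    [0,0,0,-0.03,0,0,0],
    [0,0,0,-0.02,0,0,0],
  ],
)

```text
clock: 14.05
tool_pos: [0.4804, 0.131, 0.3218]
tcp_rot: [0.535, 1.569, 0.454]
wrist_force: [0.2, 0.2, -0.9]
finger_gap: 0.0003
```

Call:
carry_out(
  deltas=[
    [0,0,0,0,0.03,0,0],
    [0,0,0,0,0.03,0,0],
    [0,0,0,0,0.03,0,0],
    [0,0,0,0,0,0,0],
    [0,0,0,0,0,0,0],
    [0,0,0,0,0,0,0],
    [0,0,0,0,0,0,0],
    [0,0,0,0,0,0,0],
    [0,0,0,0,0,0,0],
    [0,0,0,0,0,0,0],
  ],
)

```text
clock: 15.05
tool_pos: [0.4875, 0.2194, 0.3197]
tcp_rot: [0.402, 1.571, 0.321]
wrist_force: [-0.1, -0.3, -0.1]
finger_gap: 0.0005
```

```bash
python3 - <<'E'
from h import *
s=monitor.observe(); print(s['clock'],s['tool_pos'],s['wrist_force'])
c=optics.calibration('top'); im=optics.read_camera('top'); cv2.imwrite('pics/t7.png',im); cv2.imwrite('pics/s7.png',optics.read_camera('scene'))
x0,y0=225,140
crop=im[140:260,225:345]
cv2.imwrite('pics/c7.png',cv2.resize(crop,(600,600),interpolation=cv2.INTER_CUBIC))
k,_,st,ce=cv2.connectedComponentsWithStats(blue(im))
for i in range(1,k):
    if st[i,4]>100 and 240<ce[i][0]<320 and 160<ce[i][1]<240: print(st[i],ce[i].round(1))
o=cv2.imread('pics/top0.png'); d=cv2.absdiff(im,o).max(2)
for n,(u,v,r) in dict(standing=(305,180,16),beaker=(309,227,10),weigh=(265,153,8)).items(): print(n,d[v-r:v+r,u-r:u+r].mean().round(1))
E
```

```text
15.05 [0.48748204 0.21943844 0.31973951] [-0.13666277 -0.25652676 -0.10358935]
[295 170  24  24 265] [304.9 183.6]
[259 173  24  29 362] [269.8 189.5]
[259 212  20  20 205] [267.5 223.3]
standing 5.7
beaker 2.6
weigh 1.6
```

View pics/c7.png

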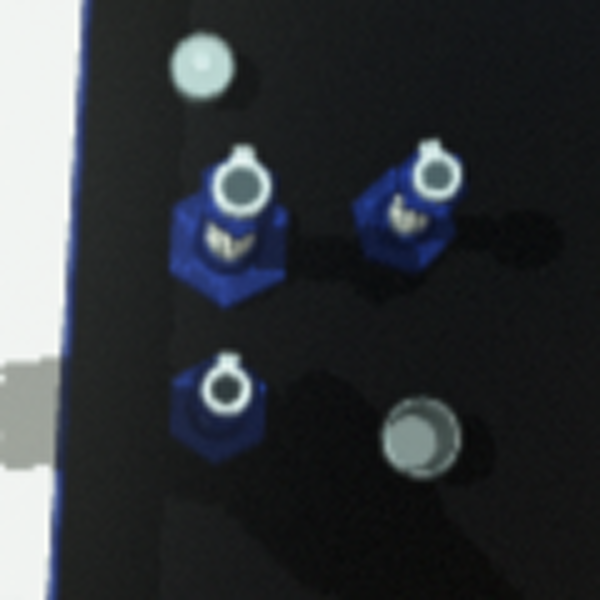

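```bash
python3 - <<'E'
from h import *
c=optics.calibration('top')
for n,m,h,f,zf in (('tall',(242,186),.25,(229,246),.012),('short',(227,388),.2,(217.5,409),.012),('standing',(437,176),.2,(404,219),.012)):
    g=lambda p,z: onz(c,p[0]/5+225-.4,p[1]/5+140-.4,z)
    a,b=g(m,h),g(f,zf); print(n,a.round(4),b.round(4),'tilt',((a-b)[:2]/h).round(3))
im=[]
for i in range(2):
    t=optics.read_camera('top'); im.append(t)
print(cv2.absdiff(im[1],cv2.imread('pics/t7.png'))[160:240,250:330].max())
print(monitor.observe()['clock'])
E
```

```text
tall [ 0.5831 -0.0636  0.25  ] [ 0.58   -0.0635  0.012 ] tilt [ 0.012 -0.   ]
short [ 0.4669 -0.0525  0.2   ] [ 0.4666 -0.0519  0.012 ] tilt [ 0.002 -0.003]
standing [ 0.5941 -0.1862  0.2   ] [ 0.5955 -0.1862  0.012 ] tilt [-0.007  0.   ]
14
15.25
```

Tilts are about 0.01 rad, within measurement error, and nothing is moving beyond image noise, so I'm handing in.

```bash
python3 -c "
from workcell import ticket
print(ticket.close_job())"
```

```text
the job is handed in; nothing more can be done
None
```

I pushed both leaning cylinders upright with the closed fingers, at about 15–20 mm/s against the lip. I then drew the arm back clear of everything and handed the job in at about 15 s; no verdict is reported.

- **Leaning cylinders:** from the top camera, measured tilts were about 0.012 rad (tall) and 0.003 rad (short), under the 0.04 limit. Their bases are within about 10 mm of where they started.
- **Wobble:** the tall cylinder rocked briefly after dropping onto its foot. The final pictures differ only by about image noise, so both looked at rest.
- **Other glassware:** the standing cylinder, beaker and weighing bottle showed no visible movement. I didn't re-measure the bottles in the tray, the plastic bottle or the flask at the end; the arm only passed above the tray bottles and never came near the other two.
- **Forces:** wrist readings at the end of each move stayed around 1–2 N, mostly noise. I had no direct reading of the force on the glass.

No check failed or disagreed.

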